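# Set the spreading knife to its gauge

## Task

Set the gap of the chocolate spreader's knife: turn the screw on top of the bridge clockwise, by pushing its upright pins round, until the steel gauge strip lying under the knife just drags, so that drawing it by its upright tab takes a steady pull of about 5 N (3 to 7 N), neither loose nor stuck. When it is right, draw the strip by its tab a centimetre or so towards the front through the gap to prove it, leave it held under the knife at that setting, and do not knock over or shift the steel cup that stands on the slab.

Things in the scene. Friction and masses are not known exactly. Their poses are not given: they have to be found in the camera images.
- slab: Fixed marble slab, 260 (x) x 200 (y) x 18 mm. Origin on the table directly below the screw's axis; its own x axis runs along the gauge strip to the back, so -x is its front. It reaches 175 mm in front of the origin and 85 mm behind. Two steel guide rails 3 mm high lie on it either side of the strip, from x = -50 to +50 mm, and keep the strip straight.
- bridge: Fixed aluminium bridge that stands on the slab across the strip, 170 mm along y, 28 mm deep at its beam, beam top 68 mm above the slab; it carries screw, sprung knife and knife holder. Origin on the slab's top below the screw's axis, axes as the slab's. The knife, 124 mm along y and 5 mm thick, hangs under the beam at x = 0. At the start its edge is 1 to 4 mm above the strip; only touch tells how far.
- screw_top (a point): Centre of the top of the screw's hub, on its vertical axis, 110 mm above the table. Clockwise seen from above lowers the knife by 1.6 mm per radian (0.6 to 2.4 rad until it touches the strip); from there its spring adds roughly 6 N of pressure per radian, until a stop. Anticlockwise lifts it. The screw turns at about 1 N on a pin and stays where it is left.
- pin (a point): One of four identical upright round steel pins at the ends of the four arms of the handle on the screw, 90 degrees apart, 55 mm from the axis. Pin diameter 12 mm; this point is 26 mm above the underside of the handle and 122 mm above the table, the pin's top is 134 mm, the top of the flat arms 106.5 mm above the table. Pins go round with the screw.
- gauge: Loose steel gauge strip, 180 x 24 x 5 mm, 0.12 kg, on the slab under the knife, with an upright tab (24 wide, 5 thick, 34 mm high) at its front end. Origin: underside, front face of the tab; x runs along the strip to the back. The knife is 110 mm behind the tab at first; draw the strip at most 50 mm forward in all. Pinched, it drags with about 1.2 times the knife's pressure; loose, at 0.7 N.
- tab (a point): Centre of the gauge strip's upright tab, 20 mm above the strip's underside and 38 mm above the table. There is free room behind it over the strip (towards the bridge) to hook it and draw it to the front.
- cup_mid (a point): Centre of a small steel prep cup, 56 mm wide and 31 mm high, standing loose on the slab behind the bridge; leave it alone.
Not all that is in view belongs to the job. Several things have the shape of the gauge; the one meant has the colours described above.

How it is judged:
By the outcome, as a careful person would: the job done as asked, in the order asked, and still so for the second after the job is handed in, with the robot touching nothing.
It also fails if it takes over 72 s, if anything falls off the work surface, if the arm or the gripper's body presses on something with over 40 N, if the wrist force passes 120 N, or if a joint passes its speed limit or range.

## Robot

A 7-joint arm with a two-finger parallel gripper is mounted at the origin on a cart in front of the work surface, level with it; the furniture and walls round the work are solid. World frame = base frame: x ahead of the robot, y to its left, z up, the work surface at z = 0. Lengths are in m, angles in rad, forces in N, time in s.
With the tool pointing down it reaches from about 0.425 to 0.875 m from the base axis. Payload 9.9 kg.
Tool frame: the origin (TCP) lies on the mounting face of the last link; the fingertips stand 173 mm ahead of it and the grasp point (between the pads) lies 155 mm ahead of it (ctrl.finger_overhang is the z of the fingertips in the tool frame, in m); z points along the fingers, y is the line along which they close (so a half turn about z gives the same grasp; the last joint's range is limited). The gripper opens to 85 mm and grips with 20 to 120 N. Pads are 22 mm wide; open, the fingers measure 114 mm over their backs; the gripper's body (76 mm by 85 mm) begins 54 mm behind the grasp point. The pads swing forward as they close: fully open they stand 13 mm farther back than shut.
Start: joints at [-1.345, 0.576, 0.025, 1.437, -0.015, 1.129, -0.057], TCP at [0.206, 0.643, 0.405] pointing down, gripper open.
Joint ranges: [-2.76, 2.76], [-0.34, 2.15], [-1.52, 1.57], [0.19, 2.46], [-1.09, 4.23], [0.17, 1.99], [-2.82, 2.82]. Speed limits (rad/s): [2.22, 2.22, 3.01, 3.01, 3.14, 3.14, 3.14].

## Interface

Orientations are given as [roll, pitch, yaw] about the fixed x, y, z axes, in that order (R = Rz(yaw) Ry(pitch) Rx(roll)).
In Python, from workcell import ctrl gives the robot as it stands. The module is installed in compiled form; this text tells all that it offers.
- The arm moves only by the shell command python3 -m pendant 'ROWS' [FORCE]. ROWS is JSON, a list that holds one entry, the list of rows, each a list of 5 numbers: the shift along the tool's x, y, z in cm, then the turn about the tool's z in degrees, then the closure in counts, from 0 (fully open) to 255 (shut). In form: [[[tx, ty, tz, twist, grip], ...]]. A call has 1 to 20 rows; each row shifts and turns the commanded pose from where the row before left it, along the tool's axes as they then stand; what a row does not reach is not made up. A row lasts 1/12 s, in which the tool goes at most 41.7 mm and 7.16 degrees, less where a joint would pass 70% of its speed; a pose out of reach is approached as far as the arm can. A call is refused whole if a number of a shift passes 4.17 or a number of a turn 7.16, either way. A call with a gripper value outside its range is refused whole. The fingers move at their own pace and stop on an object; FORCE is the grip in N (left out, the last holds). Time passes only in rows, so rows that do not move let the fingers close. It gives the time, the measured TCP pose, the force, the opening and the grip force at its end, in the units of the state.
- ctrl.state(): the state, without advancing time (a new reading comes with each control period).
- ctrl.capture(name): name is "scene" or "top" or "wrist"; returns a dict with "color" (384x512x3 uint8, red, green, blue), "range_z" (384x512 float32, m along the optical axis (not along the pixel's ray), 0 where there is no reading), "fx", "fy", "cx", "cy" (pixels), "R" (3x3) and "t" (3): a world point X has camera coordinates R X + t. Camera axes: x right, y down, z forward; pixel columns grow to the right and rows downward; lengths in m; the calibration is good to about 2 mm. A picture is of the moment at which its call begins.
- ctrl.hand_in(): hands the job in; it is judged then, once.
Trained networks look in a picture, given as the dict that the camera call returned (one of the last four; its "shot" number tells which), for a name from the list of things; names that differ only in an ending like _2 or _b are one class to them, and where a whole thing is asked for, a point or a joint stands for the part that bears it (a point fixed in the world has none). Each returns a list of dicts, best first, with "conf" (0 to 1); they miss things now and then, are a little off and sometimes report something else, mostly with a low value. They report only what shows in the picture. A call takes as long as a camera call. They do not tell look-alikes from the thing itself.
- ctrl.recognise(picture, name): "location" ([column, row] in pixels, amid what is visible of it).
The state is a dict: "clock": time; "qpos": joint angles; "joint_velocities": joint speeds; "tau": joint torques, N m; "tool_pos": TCP position; "tool_rot": TCP orientation; "force": force on the tool from outside, world axes, zero at the start; "moment": the same for the moment, N m; "width": finger opening in m; "gripper_force": force on a finger pad.
Only numpy, scipy, OpenCV 4.12 (cv2) and the standard library are available. Lean on these libraries where they do the work, as an engineer would, in place of code of your own. Each camera call takes 0.05 s, during which the arm holds its last target. There are 200 camera calls.

## Working session

There is one attempt and no reset: what is moved stays moved. The work goes in short steps, Python scripts to look and compute and a shell command to move; the robot and the scene stay as the last step left them, time stands still between calls to the robot, and variables do not carry over. Pictures are saved under pics/ and viewed, at most 10 in all, crops included, and the job is handed in when it is done.

```bash
mkdir -p pics; cat > h.py <<'E'
from workcell import ctrl
import numpy as np, cv2
def save(p,n): cv2.imwrite(f'pics/{n}.png',cv2.cvtColor(p['color'],cv2.COLOR_RGB2BGR))
def ray(p,uv):
    d=np.array([(uv[0]-p['cx'])/p['fx'],(uv[1]-p['cy'])/p['fy'],1.])
    return -p['R'].T@p['t'], p['R'].T@d
def deproj(p,uv,r=2):
    u,v=int(round(uv[0])),int(round(uv[1])); w=p['range_z'][max(v-r,0):v+r+1,max(u-r,0):u+r+1]; w=w[w>0]
    c,d=ray(p,uv); return c+d*np.median(w) if w.size else None
def atz(p,uv,z):
    c,d=ray(p,uv); return c+d*(z-c[2])/d[2]
def tri(rs):
    A=0;b=0
    for c,d in rs:
        d=d/np.linalg.norm(d);P=np.eye(3)-np.outer(d,d);A=A+P;b=b+P@c
    return np.linalg.solve(A,b)
def proj(p,X):
    q=p['R']@np.array(X)+p['t']; return np.array([p['fx']*q[0]/q[2]+p['cx'],p['fy']*q[1]/q[2]+p['cy']])
E
python3 - <<'E'
from h import *
np.set_printoptions(precision=3,suppress=True)
s=ctrl.state();print(s['clock'],s['tool_pos'],s['tool_rot'],s['force'],s['width'])
for c in ['scene','top']:
    p=ctrl.capture(c);save(p,c+'0')
    print(c,p['fx'],-p['R'].T@p['t'])
    for n in ['slab','bridge','screw_top','pin','gauge','tab','cup_mid']:
        for r in ctrl.recognise(p,n)[:6]:
            print(n,round(r['conf'],2),np.round(r['location']),deproj(p,r['location']))
a=cv2.imread('pics/scene0.png');b=cv2.imread('pics/top0.png')
cv2.imwrite('pics/both.png',cv2.resize(np.vstack([a,b]),(400,600))) 
E
```

```text
0.0 [0.206 0.643 0.404] [-3.14   0.     2.832] [ 0.328 -0.245 -0.124] 0.08523175733437195
scene 422.3484979531757 [-0.058 -0.428  0.593]
slab 0.96 [211. 226.] [0.485 0.121 0.018]
slab 0.3 [222. 166.] [0.59  0.172 0.111]
bridge 0.68 [225. 179.] [0.579 0.154 0.085]
screw_top 0.76 [222. 169.] [0.58  0.163 0.109]
pin 0.79 [219. 169.] [0.578 0.17  0.108]
gauge 0.78 [368. 283.] [ 0.536 -0.236  0.006]
gauge 0.59 [210. 214.] [0.515 0.149 0.025]
gauge 0.55 [309. 351.] [ 0.338 -0.224  0.005]
tab 0.91 [212. 214.] [0.518 0.147 0.023]
tab 0.85 [371. 283.] [ 0.539 -0.241  0.005]
tab 0.63 [310. 351.] [ 0.338 -0.224  0.006]
top 397.67362639637406 [0.458 0.036 1.004]
slab 0.8 [210. 194.] [0.511 0.135 0.022]
slab 0.63 [191. 159.] [0.582 0.17  0.109]
bridge 0.83 [197. 161.] [0.579 0.156 0.108]
screw_top 0.7 [193. 156.] [0.589 0.165 0.109]
pin 0.78 [192. 158.] [0.584 0.167 0.109]
gauge 0.82 [358. 189.] [ 0.531 -0.238  0.004]
gauge 0.81 [207. 182.] [0.538 0.143 0.021]
gauge 0.69 [362. 274.] [ 0.318 -0.249  0.004]
tab 0.9 [204. 187.] [0.527 0.15  0.022]
tab 0.83 [361. 186.] [ 0.539 -0.246  0.004]
tab 0.66 [362. 270.] [ 0.327 -0.25   0.004]
tab 0.65 [171. 145.] [0.627 0.231 0.038]
cup_mid 0.74 [168. 144.] [0.63  0.24  0.035]
```

```bash
python3 - <<'E'
from h import *
a=cv2.imread('pics/scene0.png')[110:310,110:330];b=cv2.imread('pics/top0.png')[90:290,110:330]
cv2.imwrite('pics/crop.png',np.hstack([cv2.resize(x,(396,360),interpolation=cv2.INTER_CUBIC) for x in (a,b)]))
E
```

```text
(no output)
```

View pics/crop.png

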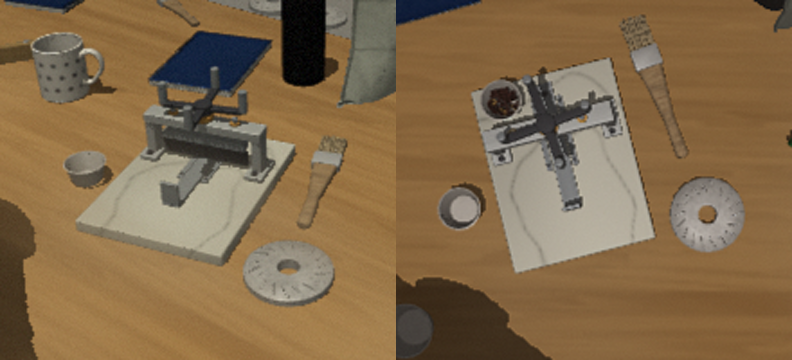

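View pics/scene0.png

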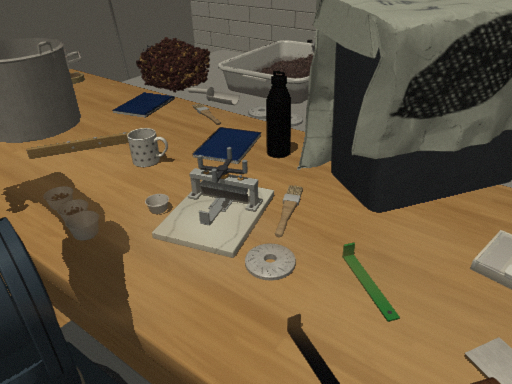

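The crop shows the slab with its bridge, the cross handle with four pins at about (547,125) in the right-hand crop, and the gauge tab at about (571,205). The cup with the dark contents sits behind the bridge at (502,100). The green and black strips are decoys. Next I'll take poses from the depth clouds.

```bash
cat > meas.py <<'E'
from h import *
np.set_printoptions(precision=4,suppress=True)
def cloud(p):
    v,u=np.nonzero(p['range_z']>0); z=p['range_z'][v,u]
    d=np.stack([(u-p['cx'])/p['fx']*z,(v-p['cy'])/p['fy']*z,z],1)
    return (d-p['t'])@p['R']
def clusters(P,r=0.012):
    from scipy.cluster.hierarchy import fcluster,linkage
    if len(P)<2: return []
    l=fcluster(linkage(P,'single'),r,'distance')
    return [P[l==k] for k in np.unique(l)]
E
python3 - <<'E'
from meas import *
for c in ['top','scene']:
    p=ctrl.capture(c);X=cloud(p)
    near=X[(np.hypot(X[:,0]-.583,X[:,1]-.165)<.085)]
    print(c)
    for k in clusters(near[(near[:,2]>.118)&(near[:,2]<.15)]):print(' pin',len(k),k.mean(0),k.max(0)[2])
    h=near[(near[:,2]>.1)&(near[:,2]<.112)]
    print(' arms',len(h),h.mean(0),(h.min(0)+h.max(0))/2)
    S=X[(abs(X[:,2]-.018)<.005)&(np.hypot(X[:,0]-.53,X[:,1]-.14)<.2)]
    r=cv2.minAreaRect(S[:,:2].astype(np.float32)*1000);print(' slab',r,S[:,2].mean(),cv2.boxPoints(r).tolist())
    t=X[(X[:,2]>.03)&(X[:,2]<.058)&(np.hypot(X[:,0]-.5,X[:,1]-.14)<.06)]
    for k in clusters(t):print(' tab',len(k),k.mean(0),k.min(0),k.max(0))
E
```

```text
top
 pin 27 [0.5341 0.1447 0.132 ] 0.1373041084299164
 pin 30 [0.564  0.2159 0.1307] 0.13484499010814946
 pin 28 [0.6052 0.1151 0.131 ] 0.13523894066437744
 pin 29 [0.6353 0.1863 0.1313] 0.13570817909862362
 arms 468 [0.5859 0.1663 0.1062] [0.583  0.1631 0.1063]
 slab ((547.713134765625, 136.66021728515625), (284.4081726074219, 380.3018493652344), 9.098113059997559) 0.017324260569752697 [[377.2303466796875, 301.9327392578125], [437.3658447265625, -73.58451843261719], [718.1959228515625, -28.6123046875], [658.0604248046875, 346.90496826171875]]
 tab 25 [0.4825 0.1369 0.0495] [0.4787 0.1262 0.0374] [0.4866 0.1496 0.054 ]
scene
 pin 37 [0.6358 0.1866 0.1276] 0.1356829558099497
 pin 41 [0.5639 0.2164 0.1279] 0.13544695763536835
 pin 36 [0.605  0.1153 0.1281] 0.13522063273377843
 pin 41 [0.5336 0.1444 0.1281] 0.13561339299356423
 arms 333 [0.5838 0.164  0.1068] [0.5842 0.1672 0.106 ]
 slab ((517.0491943359375, 138.3582000732422), (292.28656005859375, 361.862548828125), 25.218570709228516) 0.018155308727983897 [[307.7451171875, 239.777099609375], [461.9248046875, -87.59597778320312], [726.353271484375, 36.939300537109375], [572.173583984375, 364.3123779296875]]
 tab 93 [0.4822 0.1382 0.0428] [0.4772 0.1262 0.0301] [0.489  0.1493 0.0551]
```

Both views agree:
- **Screw axis:** about (0.5846, 0.1656).
- **Pins:** at 22.2° plus multiples of 90°, radius 54.7 mm.
- **Tab:** about (0.482, 0.138), top at 0.052, so the strip's axis is at about 15°.

I'll cage the right-hand pin (0.605, 0.115).

```bash
python3 -m pendant '[[[0,0,0,7.1,183],[0,0,0,7.1,183],[0,0,0,7.1,183],[0,0,0,7.1,183],[0,0,0,7.1,183],[0,0,0,7.1,183],[0,0,0,7.1,183],[-3,0.8,0,0,183],[-4,1.05,0,0,183],[-4,1.05,0,0,183],[-4,1.05,0,0,183],[-4,1.05,0,0,183],[-4,1.05,0,0,183],[-4,1.05,0,0,183],[-4,1.05,0,0,183],[-4,1.05,0,0,183],[-4,1.05,0,0,183],[-4,1.05,0,0,183],[-4,1.05,0,0,183],[-4,1.05,0,0,183]]]' 20
cat > rel.py <<'E'
from h import *
import sys
# target xyz (m) and tool-y angle (deg) -> shift in tool axes (cm) AFTER twisting by tw
def go(x,y,z,ang):
    s=ctrl.state();yaw=np.degrees(s['tool_rot'][2]);ty=yaw-90
    tw=(ty-ang+90)%180-90
    a=np.radians(ang); 
    # after twist, tool-y world angle
    b=np.radians(ty-tw); Y=np.array([np.cos(b),np.sin(b)]);X=np.array([np.cos(b+np.pi/2),np.sin(b+np.pi/2)])
    d=np.array([x,y])-s['tool_pos'][:2]
    print('t%.2f'%s['clock'],'pos',np.round(s['tool_pos'],4),'rot',np.round(s['tool_rot'],3),'F',np.round(s['force'],2),'w%.4f'%s['width'],'q7 %.2f'%s['qpos'][6],
     '| twist %.1f tx %.2f ty %.2f tz %.2f cm; tooly ang now %.1f'%(tw,d@X*100,d@Y*100,(s['tool_pos'][2]-z)*100,ty))
if __name__=='__main__': go(*map(float,sys.argv[1:5]))
E
python3 rel.py 0.6051 0.1152 0.284 22.2
```

```text
clock: 2.57
tool_pos: [0.526, 0.2215, 0.405]
tool_rot: [3.141, -0.0, 1.965]
force: [1.1, 0.9, 0.6]
width: 0.0242
gripper_force: 0.0
t2.57 pos [0.526  0.2215 0.405 ] rot [ 3.141 -0.     1.965] F [1.11 0.92 0.59] w0.0242 q7 0.07 | twist 0.4 tx -12.83 ty 3.31 tz 12.10 cm; tooly ang now 22.6
```

```bash
python3 -m pendant '[[[-4,1.05,0,0.4,183],[-4,1.05,0,0,183],[-3,0.8,2,0,183],[-1.5,0.3,3,0,183],[-0.33,0.1,2,0,183],[0,0,0,0,183],[0,0,0,0,183]]]'
python3 rel.py 0.6051 0.1152 0.284 22.2
python3 - <<'E'
from meas import *
p=ctrl.capture('wrist');save(p,'w1');X=cloud(p)
near=X[(np.hypot(X[:,0]-.5846,X[:,1]-.1656)<.085)]
for k in clusters(near[(near[:,2]>.118)&(near[:,2]<.15)]):print(' pin',len(k),k.mean(0),k.max(0)[2])
t=X[(X[:,2]>.03)&(X[:,2]<.058)&(np.hypot(X[:,0]-.48,X[:,1]-.138)<.03)]
for k in clusters(t):print(' tab',len(k),k.mean(0),k.min(0),k.max(0))
E
```

```text
clock: 3.15
tool_pos: [0.6041, 0.1172, 0.3342]
tool_rot: [-3.14, -0.001, 1.957]
force: [0.2, 0.7, 0.8]
width: 0.0244
gripper_force: 0.0
t3.15 pos [0.6041 0.1172 0.3342] rot [-3.140e+00 -1.000e-03  1.957e+00] F [0.21 0.7  0.84] w0.0244 q7 0.31 | twist -0.1 tx -0.22 ty 0.02 tz 5.02 cm; tooly ang now 22.1
 pin 537 [0.6057 0.1179 0.1311] 0.13555823654029503
 pin 648 [0.6349 0.1877 0.1313] 0.13620592841558157
 pin 477 [0.566  0.2148 0.1309] 0.13547772685873544
 pin 619 [0.5361 0.1472 0.1316] 0.1357949164102462
 tab 612 [0.4843 0.1394 0.0452] [0.478  0.1272 0.03  ] [0.4885 0.1507 0.0544]
```

View pics/w1.png

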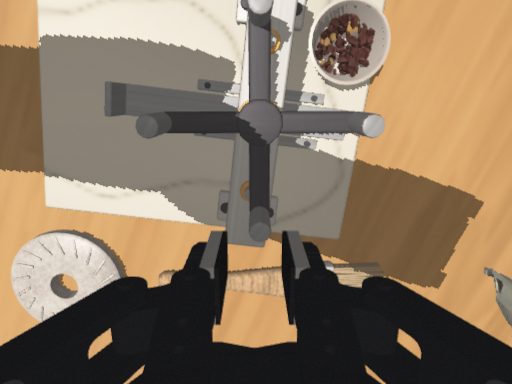

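The wrist view shows the handle cross centred at (262,120), with the target pin at (260,228) between the two fingers. I'll go down and turn 1.3 rad in small arc steps. The 6° steps are about 0.57 cm along tool −y, plus a small inward offset along +x.

```bash
python3 -m pendant '[[[-0.1,0,1,0,183],[0,0,2,0,183],[0,0,1.5,0,183],[0,0,0.5,0,183],[0,0,0,0,183]]]'
python3 rel.py 0.6051 0.1152 0.284 22.2
python3 -m pendant '[[[0,-0.3,0,0,183],[0,-0.28,0,0,183],[0.03,-0.57,0,6,183],[0.03,-0.57,0,6,183],[0.03,-0.57,0,6,183],[0.03,-0.57,0,6,183],[0,0,0,0,183]]]'
python3 rel.py 0.585 0.1662 0.284 22.2
```

```text
clock: 3.62
tool_pos: [0.6043, 0.1169, 0.2843]
tool_rot: [-3.141, -0.0, 1.959]
force: [-0.5, -0.1, -0.2]
width: 0.0242
gripper_force: 0.0
t3.62 pos [0.6043 0.1169 0.2843] rot [-3.141 -0.     1.959] F [-0.5  -0.08 -0.16] w0.0242 q7 0.34 | twist 0.0 tx -0.19 ty 0.01 tz 0.03 cm; tooly ang now 22.2
clock: 4.2
tool_pos: [0.5763, 0.1101, 0.2858]
tool_rot: [3.141, -0.001, 1.534]
force: [-0.0, 0.8, 0.7]
width: 0.0243
gripper_force: 0.0
t4.20 pos [0.5763 0.1101 0.2858] rot [ 3.141e+00 -1.000e-03  1.534e+00] F [-0.01  0.76  0.69] w0.0243 q7 0.02 | twist -24.3 tx 4.87 ty 2.92 tz 0.18 cm; tooly ang now -2.1
```

```bash
python3 -m pendant '[[[0.05,-0.57,0,6,183],[0.05,-0.57,0,6,183],[0.05,-0.57,0,6,183],[0.05,-0.57,0,6,183],[0.05,-0.57,0,6,183],[0.04,-0.57,0,6,183],[0.03,-0.57,0,6,183],[0.03,-0.57,0,6,183],[0,0,0,0,183],[0,0,0,0,183]]]'
cat > pins.py <<'E'
from meas import *
def pins(cam='scene'):
    p=ctrl.capture(cam);X=cloud(p)
    near=X[(np.hypot(X[:,0]-.5846,X[:,1]-.1656)<.066)&(X[:,2]>.118)&(X[:,2]<.139)]
    for k in clusters(near,.006):
        if len(k)<12: continue
        c=(k.min(0)+k.max(0))/2;d=c-[.5846,.1656,0]
        print(cam,'pin n',len(k),c,'ang %.1f r %.1f'%(np.degrees(np.arctan2(d[1],d[0])),1000*np.hypot(d[0],d[1])))
    t=X[(X[:,2]>.035)&(X[:,2]<.056)&(np.hypot(X[:,0]-.48,X[:,1]-.138)<.05)]
    for k in clusters(t): print(' tab',len(k),k.mean(0))
if __name__=='__main__': pins();pins('top')
E
python3 pins.py;python3 rel.py 0.4825 0.1380 0.204 15
```

```text
clock: 5.03
tool_pos: [0.5375, 0.1306, 0.2851]
tool_rot: [3.141, -0.0, 0.707]
force: [-0.5, 0.0, -0.2]
width: 0.024
gripper_force: 0.0
scene pin n 15 [0.5467 0.2078 0.1262] ang 131.9 r 56.8
scene pin n 39 [0.6193 0.1243 0.127 ] ang -49.9 r 54.0
scene pin n 42 [0.543  0.1303 0.1273] ang -139.7 r 54.6
scene pin n 14 [0.5527 0.1132 0.1291] ang -121.4 r 61.4
 tab 77 [0.4822 0.138  0.045 ]
 tab 21 [0.4829 0.135  0.049 ]
t5.13 pos [0.5376 0.1301 0.285 ] rot [ 3.141 -0.     0.705] F [-0.77 -0.52  0.06] w0.0238 q7 -0.64 | twist -64.6 tx 2.19 ty -5.12 tz 8.10 cm; tooly ang now -49.6
```

Pins have turned 72° (1.26 rad). Now the drag test: lift, move over the tab and cage it.

```bash
python3 -m pendant '[[[0,0,-2.5,0,183],[0,0,-2.5,0,183],[0,0,0,-7.1,200],[0,0,0,-7.1,208],[0,0,0,-7.1,208],[0,0,0,-7.1,208],[0,0,0,-7.1,208],[0,0,0,-7.1,208],[0,0,0,-7.1,208],[0,0,0,-7.1,208],[0,0,0,-7.1,208],[1,-2.5,0,0,208],[1.2,-2.5,0,0,208],[0,0,0,0,208],[0,0,0,0,208]]]'
python3 rel.py 0.4822 0.1380 0.204 15
python3 - <<'E'
from meas import *
p=ctrl.capture('wrist');save(p,'w2');X=cloud(p)
t=X[(X[:,2]>.03)&(X[:,2]<.058)&(np.hypot(X[:,0]-.48,X[:,1]-.138)<.03)]
for k in clusters(t):
    print(' tab',len(k),k.mean(0),k.min(0),k.max(0)); m=k[k[:,2]>.049];r=cv2.minAreaRect(m[:,:2].astype(np.float32)*1000);print(len(m),m.mean(0),r)
E
```

```text
clock: 6.38
tool_pos: [0.4829, 0.1394, 0.3351]
tool_rot: [3.141, -0.0, 1.819]
force: [0.2, 0.5, -0.1]
width: 0.0156
gripper_force: 0.0
t6.38 pos [0.4829 0.1394 0.3351] rot [ 3.141 -0.     1.819] F [ 0.24  0.5  -0.06] w0.0156 q7 0.12 | twist -0.8 tx -0.11 ty -0.10 tz 13.11 cm; tooly ang now 14.2
 tab 226 [0.4824 0.1404 0.0502] [0.4775 0.1266 0.0314] [0.488  0.1509 0.0536]
197 [0.4828 0.1389 0.0517] ((482.81866455078125, 138.75479125976562), (4.782355308532715, 24.239465713500977), 16.1258602142334)
```

View pics/w2.png

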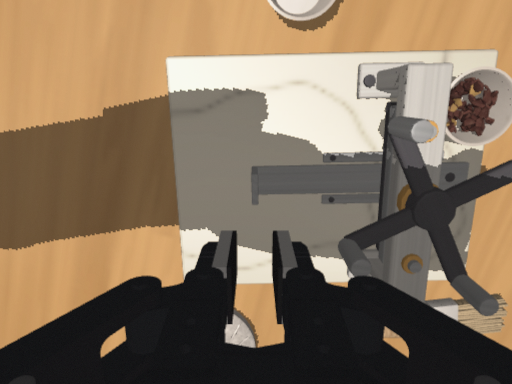

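The wrist view shows the tab edge-on at (255,185), centred between the fingers (columns 228 to 282). The measured tab is 4.8 × 24.2 mm at (0.4828, 0.1388), angle 16°. Going down.

```bash
python3 -m pendant '[[[-0.05,0,2,-1,208],[0,0,3.5,0,208],[0,0,3.5,0,208],[0,0,2.5,0,208],[0,0,1.5,0,208],[0,0,0,0,208],[0,0,0,0,208]]]'
cat > F.py <<'E'
from h import *
f=[];
for i in range(3):
    s=ctrl.state();f.append(s['force']);ctrl.capture('top')
f=np.array(f+[ctrl.state()['force']]);a=np.radians(15.5);u=np.array([np.cos(a),np.sin(a),0])
print('F along slab x',np.round(f@u,2),'mean',round((f@u).mean(),2),'y %.2f'%(f.mean(0)@[-np.sin(a),np.cos(a),0]),'z %.2f'%f.mean(0)[2],'pos along',round(s['tool_pos']@u*1000,1))
E
python3 F.py; python3 rel.py 0.4828 0.1388 0.204 15.5
```

```text
clock: 7.02
tool_pos: [0.4845, 0.1385, 0.2043]
tool_rot: [-3.141, 0.0, 1.833]
force: [0.9, 0.4, -0.3]
width: 0.0159
gripper_force: 0.0
F along slab x [1.02 0.02 0.32 0.38] mean 0.44 y -0.26 z -0.10 pos along 504.1
t7.17 pos [0.4845 0.139  0.2059] rot [ 3.139 -0.     1.834] F [ 0.52 -0.45 -0.02] w0.0157 q7 0.24 | twist -0.4 tx 0.03 ty -0.17 tz 0.19 cm; tooly ang now 15.1
```

```bash
for i in 1; do python3 -m pendant '[[[0,-0.2,0,0,208],[0,-0.15,0,0,208],[0,-0.1,0,0,208],[0,-0.1,0,0,208]]]' ; done; python3 F.py
```

```text
clock: 7.5
tool_pos: [0.4782, 0.1377, 0.2051]
tool_rot: [3.141, -0.0, 1.834]
force: [-0.2, 0.3, 0.3]
width: 0.0159
gripper_force: 0.0
F along slab x [-0.13 -0.13 -0.24  0.07] mean -0.11 y 0.67 z 0.23 pos along 497.5
```

```bash
python3 -m pendant '[[[0,-0.07,0,0,208],[0,-0.07,0,0,208],[0,-0.07,0,0,208]]]' | grep -E "pos|force:" ; python3 F.py; python3 -m pendant '[[[0,-0.07,0,0,208],[0,-0.07,0,0,208]]]'| grep -E "pos|force:"; python3 F.py;  python3 pins.py | grep tab
```

```text
tool_pos: [0.4765, 0.1371, 0.2048]
force: [0.9, 0.7, 0.6]
gripper_force: 0.6
F along slab x [1.08 0.32 0.53 1.92] mean 0.96 y 0.69 z 0.91 pos along 495.7
tool_pos: [0.475, 0.1367, 0.2047]
force: [1.1, 0.6, 0.4]
gripper_force: 0.6
F along slab x [1.23 1.7  1.33 0.32] mean 1.14 y -0.69 z 0.73 pos along 494.0
 tab 112 [0.4691 0.1299 0.0467]
```

The pad force reads 0.6 N during the draw, so the strip is still loose. The pad sensor is clean enough to use. I'll turn another 0.7 rad with the pin now at −50°.

```bash
python3 -m pendant '[[[0,0.5,0,0,208],[0,0,-4,0,208],[0,0,-4,0,200],[0,0,-4,0,190],[0,0,-1,-6,183],[0,0,0,-6.5,183],[0,0,0,-6.5,183],[0,0,0,-6.5,183]]]'; python3 rel.py 0.6202 0.1239 0.284 40
```

```text
clock: 9.13
tool_pos: [0.4798, 0.1382, 0.3352]
tool_rot: [3.141, 0.0, 2.284]
force: [-0.2, -0.4, -0.5]
width: 0.0242
gripper_force: 0.0
t9.13 pos [0.4798 0.1382 0.3352] rot [3.141 0.    2.284] F [-0.17 -0.37 -0.45] w0.0242 q7 0.51 | twist 0.9 tx -10.12 ty 9.84 tz 5.12 cm; tooly ang now 40.9
```

```bash
python3 -m pendant '[[[-2.5,2.5,0,0.9,183],[-2.5,2.5,0,0,183],[-2.5,2.5,0,0,183],[-2.5,2.3,0,0,183],[-0.1,0.04,0,0,183],[0,0,0,0,183],[0,0,2,0,183],[0,0,2,0,183],[0,0,1.1,0,183],[0,0,0,0,183]]]'; python3 rel.py 0.6202 0.1239 0.284 40
```

```text
clock: 9.97
tool_pos: [0.6184, 0.1239, 0.2813]
tool_rot: [-3.137, -0.003, 2.263]
force: [-0.7, -0.5, -1.1]
width: 0.0242
gripper_force: 0.0
t9.97 pos [0.6184 0.1239 0.2813] rot [-3.137e+00 -3.000e-03  2.263e+00] F [-0.72 -0.46 -1.1 ] w0.0242 q7 0.61 | twist -0.3 tx -0.12 ty 0.14 tz -0.27 cm; tooly ang now 39.7
```

```bash
python3 -m pendant '[[[0,-0.25,-0.2,0,183],[0,-0.2,0,0,183],[0.04,-0.63,0,6.6,183],[0.04,-0.63,0,6.6,183],[0.04,-0.63,0,6.6,183],[0.04,-0.63,0,6.6,183],[0.04,-0.63,0,6.6,183],[0.04,-0.63,0,6.6,183],[0,0,0,0,183],[0,0,0,0,183]]]'; python3 pins.py; python3 rel.py 0.469 0.1345 0.204 15.3
```

```text
clock: 10.8
tool_pos: [0.5816, 0.1085, 0.2868]
tool_rot: [3.14, -0.0, 1.576]
force: [-0.2, 0.0, -0.4]
width: 0.0238
gripper_force: 0.0
scene pin n 38 [0.585  0.2211 0.1268] ang 89.5 r 55.5
scene pin n 41 [0.5295 0.1667 0.1266] ang 178.8 r 55.1
scene pin n 58 [0.5901 0.1101 0.1281] ang -84.3 r 55.8
scene pin n 26 [0.5565 0.1113 0.13  ] ang -117.4 r 61.2
 tab 79 [0.4794 0.137  0.0448]
t10.90 pos [0.5818 0.1084 0.2864] rot [ 3.141 -0.     1.576] F [-0.12  0.27  0.01] w0.0239 q7 0.10 | twist -15.0 tx 5.50 ty -10.20 tz 8.24 cm; tooly ang now 0.3
```

```bash
python3 -m pendant '[[[0,0,-2.5,0,195],[0,0,-2.5,0,208],[0,0,0,-7,208],[0,0,0,-7,208],[2.6,-3.1,0,-1,208],[2.5,-3.1,0,0,208],[0.3,-2.9,0,0,208],[0,0,0,0,208]]]'; python3 rel.py 0.4794 0.137 0.204 15.3
```

```text
clock: 11.57
tool_pos: [0.4751, 0.1373, 0.3354]
tool_rot: [-3.137, -0.001, 1.838]
force: [-0.5, -0.6, -0.3]
width: 0.0158
gripper_force: 0.0
t11.57 pos [0.4751 0.1373 0.3354] rot [-3.137e+00 -1.000e-03  1.838e+00] F [-0.53 -0.62 -0.27] w0.0158 q7 0.16 | twist 0.0 tx -0.14 ty 0.41 tz 13.14 cm; tooly ang now 15.3
```

```bash
python3 -m pendant '[[[-0.1,0.3,1,0,208],[0,0,3.5,0,208],[0,0,3.5,0,208],[0,0,3,0,208],[0,0,2,0,208],[0,0,0,0,208],[0,0,0,0,208]]]' | grep -E "pos|force:"; python3 -m pendant '[[[0,-0.15,0,0,208],[0,-0.1,0,0,208],[0,-0.1,0,0,208],[0,-0.07,0,0,208]]]'| grep -E "pos|force:"; python3 F.py; for k in 1; do python3 -m pendant '[[[0,-0.07,0,0,208]]]'| grep -E "pos|force:"; done;  python3 -m pendant '[[[0,-0.07,0,0,208]]]'| grep -E "pos|force:"
```

```text
tool_pos: [0.4839, 0.1367, 0.2047]
force: [-0.7, 0.2, 1.2]
gripper_force: 0.0
tool_pos: [0.4794, 0.1362, 0.2068]
force: [0.8, -0.8, 0.2]
gripper_force: 0.0
F along slab x [ 0.54 -0.03 -0.06 -0.59] mean -0.03 y -1.07 z 0.39 pos along 498.1
tool_pos: [0.4785, 0.1362, 0.2061]
force: [-0.6, -1.1, -0.6]
gripper_force: 0.0
tool_pos: [0.4777, 0.1359, 0.2058]
force: [-0.3, 0.1, -0.9]
gripper_force: 0.0
```

```bash
for k in 1; do python3 -m pendant '[[[0,-0.1,0,0,208],[0,-0.1,0,0,208],[0,-0.1,0,0,208]]]'| grep -E "pos|force:"; done; python3 -m pendant '[[[0,-0.08,0,0,208]]]'| grep -E "pos|force:";python3 -m pendant '[[[0,-0.08,0,0,208]]]'| grep -E "pos|force:";python3 -m pendant '[[[0,-0.08,0,0,208]]]'| grep -E "pos|force:";python3 F.py; python3 pins.py | grep tab
```

```text
tool_pos: [0.4749, 0.1353, 0.2057]
force: [2.6, 0.6, -2.0]
gripper_force: 1.8
tool_pos: [0.4746, 0.1352, 0.2057]
force: [4.1, 1.3, -3.5]
gripper_force: 2.0
tool_pos: [0.4738, 0.1349, 0.2058]
force: [3.7, 1.3, -2.8]
gripper_force: 2.0
tool_pos: [0.4729, 0.1346, 0.2057]
force: [4.5, 0.2, -2.8]
gripper_force: 2.0
F along slab x [4.38 3.45 3.38 3.49] mean 3.67 y -0.29 z -3.03 pos along 491.4
 tab 110 [0.4677 0.1276 0.0468]
```

Drag is about 4 N now, but there's also a parasitic vertical force (−3 N on the tool). I'll lower slightly while drawing to cancel it, then read again.

```bash
python3 -m pendant '[[[0,-0.03,0.05,0,208],[0,-0.03,0.05,0,208]]]'| grep -E "pos|force:|width"; python3 -m pendant '[[[0,-0.05,0.0,0,208],[0,-0.05,0,0,208]]]'| grep -E "pos|force:|width";python3 F.py;python3 -m pendant '[[[0,-0.05,0.0,0,208]]]'| grep -E "pos|force:|width"
```

```text
tool_pos: [0.4724, 0.1344, 0.205]
force: [6.0, 2.1, 3.0]
width: 0.0157
gripper_force: 2.7
tool_pos: [0.4716, 0.1341, 0.205]
force: [5.7, 2.1, 1.6]
width: 0.0156
gripper_force: 3.0
F along slab x [6.07 5.5  5.73 5.56] mean 5.72 y 0.16 z 1.30 pos along 490.2
tool_pos: [0.4712, 0.134, 0.205]
force: [5.6, 2.3, 1.0]
width: 0.0156
gripper_force: 3.1
```

Drag interpolates to about 5 N at zero vertical load, which is on target. It also fits contact at about 1.36 rad. Now the proving draw of about 12 mm, reading the force along the way.

```bash
for k in 1; do python3 -m pendant '[[[0,-0.1,0,0,208],[0,-0.1,0,0,208],[0,-0.1,0,0,208]]]'| grep -E "pos|force:"; done; python3 -m pendant '[[[0,-0.1,0,0,208],[0,-0.1,0,0,208],[0,-0.1,0,0,208]]]'| grep -E "pos|force:";python3 -m pendant '[[[0,-0.1,0,0,208],[0,-0.1,0,0,208],[0,-0.1,0,0,208]]]'| grep -E "pos|force:";python3 -m pendant '[[[0,-0.1,0,0,208],[0,-0.1,0,0,208],[0,-0.1,0,0,208]]]'| grep -E "pos|force:"; python3 F.py; python3 pins.py | grep -E "tab|scene"
```

```text
tool_pos: [0.4683, 0.1332, 0.205]
force: [5.0, 1.6, 0.8]
gripper_force: 3.0
tool_pos: [0.4653, 0.1324, 0.205]
force: [5.9, 1.7, 1.5]
gripper_force: 3.0
tool_pos: [0.4624, 0.1316, 0.205]
force: [6.3, 1.5, 0.0]
gripper_force: 3.0
tool_pos: [0.4595, 0.1308, 0.205]
force: [5.9, 2.3, 1.3]
gripper_force: 3.0
F along slab x [6.3  6.49 4.86 5.05] mean 5.68 y -0.01 z 1.09 pos along 477.6
scene pin n 43 [0.5828 0.1118 0.1269] ang -91.9 r 53.8
scene pin n 33 [0.6399 0.1624 0.1274] ang -3.3 r 55.4
 tab 119 [0.4551 0.1242 0.0466]
```

Steady at about 5.7 N over 12 mm, within band. Now release without disturbing the strip and retreat.

```bash
python3 -m pendant '[[[0,0.25,0,0,208],[0,0.25,0,0,208],[0,0,0,0,208],[0,0,-1.5,0,208],[0,0,-3,0,208],[0,0,-4,0,208],[0,0,-4,0,208],[0,-4,-2,0,208],[0,-3,0,0,208],[0,0,0,0,208]]]'; python3 pins.py; python3 - <<'E'
from h import *
p=ctrl.capture('top');save(p,'end')
cv2.imwrite('pics/endc.png',cv2.resize(cv2.cvtColor(p['color'],cv2.COLOR_RGB2BGR)[90:290,110:330],(660,600)))
for r in ctrl.recognise(p,'cup_mid')[:2]: print(r['conf'],r['location'],deproj(p,r['location']))
E
```

```text
clock: 16.2
tool_pos: [0.3935, 0.1126, 0.3486]
tool_rot: [-3.137, -0.002, 1.833]
force: [-1.7, -0.5, 0.3]
width: 0.0157
gripper_force: 0.0
scene pin n 41 [0.5825 0.1118 0.127 ] ang -92.3 r 53.9
scene pin n 36 [0.6396 0.1638 0.1266] ang -1.9 r 55.0
scene pin n 43 [0.5314 0.1704 0.1272] ang 174.9 r 53.4
scene pin n 37 [0.588  0.2211 0.1273] ang 86.5 r 55.6
 tab 78 [0.4638 0.1328 0.0452]
top pin n 31 [0.5889 0.2203 0.1278] ang 85.5 r 54.9
top pin n 26 [0.6396 0.1617 0.1314] ang -4.1 r 55.2
top pin n 28 [0.5303 0.1692 0.1276] ang 176.2 r 54.4
top pin n 25 [0.581  0.1109 0.1296] ang -93.8 r 54.8
 tab 25 [0.4638 0.132  0.0496]
0.86 [170.5, 143.9] [0.6294687  0.23216065 0.03596645]
```

View pics/endc.png

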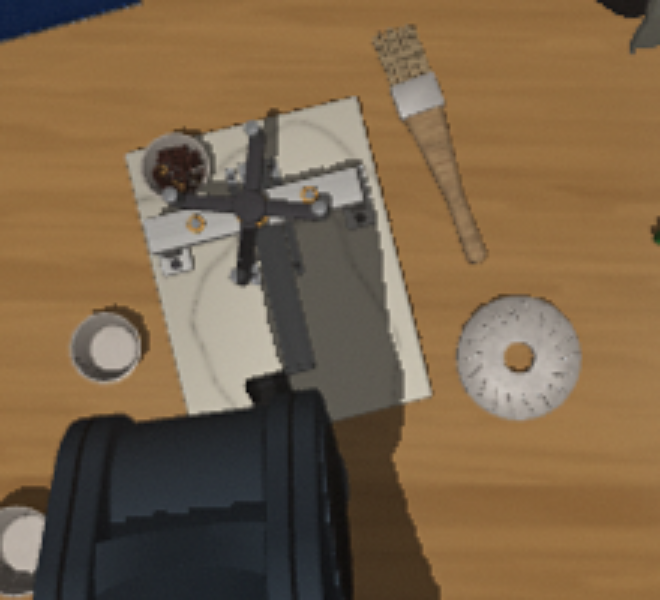

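The overhead view shows the strip, tab at about (295,370), still under the knife. The cup is undisturbed at (175,168) and the gripper is clear to the front. Handing in.

```bash
python3 -c "
from workcell import ctrl
print(ctrl.hand_in())"
```

```text
the job is handed in; nothing more can be done
None
```

The job is handed in: the screw is about 2.0 rad clockwise, the strip drags at a measured 5.7 N or so (3–7 N allowed) and was drawn about 20 mm forward in all, including the proving draw of about 12 mm; it is still held under the knife, and the cup was not moved.

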